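Load a pressed herb bar into the bench slicer, squared to fence and length stop

ROBOT

A 6-joint arm with a two-finger parallel gripper is mounted at the origin on the work surface. World frame = base frame: x ahead of the robot, y to its left, z up, the work surface at z = 0. Lengths are in m, angles in rad, forces in N, time in s.
With the tool pointing down it reaches from about 0.3 to 0.875 m from the base axis. Payload 6.4 kg.
Tool frame: the origin (TCP) lies at the very end of the fingers, on their centre line; the grasp point (between the pads) lies 19 mm behind it (env.tcp_to_grasp is the z of the grasp point in the tool frame, in m); z points along the fingers, y is the line along which they close (so a half turn about z gives the same grasp; the last joint's range is limited). The gripper opens to 88 mm and grips with 3 to 60 N. Pads are 18 mm wide; open, the fingers measure 123 mm over their backs; the gripper's body (75 mm by 187 mm) begins 45 mm behind the grasp point.
Start: joints at [1.139, 0.181, 1.607, -0, 1.354, -0.206], TCP at [0.129, 0.56, 0.239] pointing down, gripper open.
Joint ranges: [-2.99, 2.99], [-0.89, 2.07], [0.3, 2.58], [-1.14, 4.28], [0, 2.63], [-3.12, 3.12]. Speed limits (rad/s): [2.57, 2.57, 3.01, 3.14, 3.14, 3.14].

INTERFACE

Orientations are given as a unit quaternion [w, x, y, z].
In Python, from plant import env gives the robot as it stands.
- The arm moves only by the tool drive_tool, never from a script. Its argument "increments" is a list that holds one entry, the list of rows, each a list of 6 numbers: the shift along the tool's x, y, z in units of 50 mm (1.0 is 50 mm), then the turn, a rotation vector about the tool's x, y, z in units of 5 degrees (1.0 is 5 degrees). A call has 1 to 10 rows; each row shifts and turns the commanded pose from where the row before left it, along the tool's axes as they then stand; what a row does not reach is not made up. A row lasts 1/10 s, in which the tool goes at most 50 mm and 8.59 degrees, less where a joint would pass 70% of its speed; a pose out of reach is approached as far as the arm can. A call is refused whole if a number of a shift passes 1 or a number of a turn 1, either way. A call with a gripper value outside its range is refused whole. "fingers" is the opening, from -1 (shut) to 1 (fully open), set as the call begins (left out, the last holds). The fingers move at their own pace and stop on an object; the grip force is fixed at half the most. Time passes only in rows, so rows that do not move let the fingers close. It gives the time, the measured TCP pose, the force, the opening and the grip force at its end, in the units of the state.
- env.observe(): the state, without advancing time (a new reading comes with each control period).
- env.read_camera(name): name is "scene" or "top"; returns a dict with "image" (480x640x3 uint8, red, green, blue), "fx", "fy", "cx", "cy" (pixels), "eye" and "orientation" of the camera in the world. Camera axes: x right, y up, looking along -z (the intrinsics and any distortion apply to the point x, -y, -z); pixel columns grow to the right and rows downward; lengths in m; the calibration is good to about 2 mm. A picture is of the moment at which its call begins. There is no depth.
- env.hand_in(): hands the job in; it is judged then, once.
The state is a dict: "t": time; "qpos": joint angles; "qvel": joint speeds; "joint_efforts": joint torques, N m; "tool_pos": TCP position; "tcp_rot": TCP orientation; "wrist_force": force on the tool from outside, world axes, zero at the start; "wrist_torque": the same for the moment, N m; "finger_gap": finger opening in m; "finger_force": force on a finger pad.
Only numpy, scipy, OpenCV 4.12 (cv2) and the standard library are available. Lean on these libraries where they do the work, as an engineer would, in place of code of your own. Each camera call takes 0.05 s, during which the arm holds its last target. There are 200 camera calls.

TASK

Fetch the brittle cream-coloured pressed bar from the drying rack, lay it on the slicer's infeed bed along the feed with its nose short of the blade, and let go of it. Then square its long side up against the rear fence and slide it along the fence under the raised blade, where no hand fits, until its nose bears on the length stop; the stop is held only by its thumbscrew, so feel for it and do not shift it. Leave the bar flush to both, never drop or ram it, and leave the dark bar, the pan, the jar and the scoop alone.

Things in the scene. Friction and masses are not known exactly. Their poses are not given: they have to be found in the camera images.
- bar: The cream-coloured pressed herb bar to load, brittle, about 0.28 kg (dragging it over the bed takes 1 to 3 N), a plain block 180 mm long (its y axis), 40 mm wide (x), 36 mm high (z). Origin: centre of its underside. Both ends are alike; either may be the nose. It starts flat on the drying rack in one of two places, its wide face up.
- dark_bar: Bystander: a dark brown bar of the same size and axes, lying on the same rack, parallel to the cream one, centre lines about 92 mm apart. Leave it where it is.
- rack: The wire drying rack that stands still on the counter: 230 mm (x) by 200 mm (y), its top 18 mm above the counter. Origin: centre of its underside. The bars lie along its x, one at y about +46 mm, one at y about -46 mm.
- slicer: The bench slicer, fixed to the counter. Origin: under its middle, at counter height; z up; the feed direction is its +y, its +x side carries the rear fence. Flat steel bed 30 mm above the counter, x = -75 to +75 mm, y = -205 to +230 mm. The parked lever handle leans to +y on the -x side, to y = 225 mm, up to 270 mm above the counter.
- infeed (a point): Point on the infeed bed's surface (30 mm above the counter), at x = 0, y = -75 mm of the slicer, axes as the slicer's; a good place for the bar's middle when it is laid down. The infeed bed runs from y = -205 mm to the portal at y = +55 mm of the slicer.
- blade (a point): Middle of the edge of the fixed, raised blade, at y = +70 mm of the slicer, 60 mm above the bed. The bar passes under it, a gripper does not. The blade hangs in a portal across the bed, y = 55 to 85 mm: two uprights, 24 mm wide, at x = +-82 mm, crown up to 220 mm above the counter.
- fence: The rear fence of the slicer, a fixed straight aluminium strip, 14 mm high above the bed, 12 mm thick, 285 mm long (its y axis, parallel to the feed). Its face looks to -x, towards the bed. Origin: middle of the face at its foot, on the bed, at x = +30, y = -45 mm of the slicer. The bar, flush to it, has its centre line at x = -20 mm in this frame and stands 22 mm higher than the fence.
- length_stop: The length stop on the outfeed: a brass plate 60 mm wide (x), 30 mm high, with a black clamp block and red thumbscrew. Origin: foot of its face, on the bed, x = +10 mm of the slicer, 35 to 65 mm beyond the blade; the face looks to -y, back to the blade. It is clamped with 20 N of friction: pushed harder it slides along y. The bar, flush to it, has its centre 90 mm before this face.
- pan: Bystander: a round steel pan of sliced herbs, 190 mm across, 42 mm high, loose on the counter. Origin: centre of its underside.
- jar: Bystander: an amber jar with a red lid, 68 mm across, 85 mm high, loose. Origin: centre of its underside.
- scoop: Bystander: a small steel scoop, about 160 mm long, 26 mm high, loose; handle to its -x. Origin: on its underside, where handle and bowl meet.
Things that resemble listed ones, but are neither listed nor needed, are in the scene too. Leave any turquoise or yellow look-alike of the bar alone.

How it is judged:
By the outcome, as a careful person would: the job done as asked, in the order asked, and still so for the second after the job is handed in, with the robot touching nothing.
It also fails if it takes over 67 s, if anything falls off the work surface, if the arm or the gripper's body presses on something with over 40 N, if the wrist force passes 120 N, or if a joint passes its speed limit or range.

## Working session

There is one attempt and no reset: what is moved stays moved. The work goes in short steps, Python scripts to look and compute and a tool call to move; the robot and the scene stay as the last step left them, time stands still between calls to the robot, and variables do not carry over. Pictures are saved under pics/ and viewed, at most 10 in all, crops included, and the job is handed in when it is done.

Besides the shell and the picture viewer there is one more tool, called after "Emit:" by a JSON object that holds its "method" and its "body". drive_tool: Moves the arm, as the interface text tells. Its arguments: {"type":"object","properties":{"increments":{"type":"array"},"fingers":{"type":"number"}},"required":["increments"]}

```bash
mkdir -p pics; ls
python3 - <<'E'
from plant import env
import cv2
for n in ("top","scene"):
    c=env.read_camera(n); cv2.imwrite(f"pics/{n}0.png",c["image"][:,:,::-1]); print({k:v for k,v in c.items() if k!="image"})
print(env.observe(), env.tcp_to_grasp)
E
```

```text
pics
{'fx': 536.8229761853453, 'fy': 536.8229761853453, 'cx': 331.49676561644173, 'cy': 241.31966990315595, 'eye': array([ 0.18974056, -0.05088307,  1.40222674]), 'orientation': array([ 0.70328289,  0.08017715, -0.07720102, -0.70214301])}
{'fx': 505.2054648052619, 'fy': 505.2054648052619, 'cx': 321.59715835776194, 'cy': 243.75137832414313, 'eye': array([1.10454637, 0.67233222, 1.18238981]), 'orientation': array([0.32446661, 0.12221507, 0.32812061, 0.87870459])}
{'t': 0.1, 'qpos': array([ 1.13871291e+00,  1.81483001e-01,  1.60787267e+00,  1.00168917e-05,
        1.35381404e+00, -2.06268725e-01]), 'qvel': array([ 1.39918519e-03,  2.06557398e-04, -3.47380598e-03, -9.52144784e-05,
        1.59691698e-03, -5.86343283e-04]), 'joint_efforts': array([ 1.39725398e-03, -4.34811115e+01, -3.42702091e+01,  7.05720903e-02,
        3.38617992e-02, -6.03951798e-05]), 'tool_pos': array([0.12850316, 0.55997256, 0.23790818]), 'tcp_rot': array([-2.52070802e-04,  1.12668648e-01,  9.93632303e-01, -7.47168008e-04]), 'wrist_force': array([ 0.24255187, -0.02306126,  0.17681699]), 'wrist_torque': array([-0.03777625,  0.02541121, -0.030342  ]), 'finger_force': 0.0, 'finger_gap': 0.08800700513330065} -0.0187
```

View pics/top0.png

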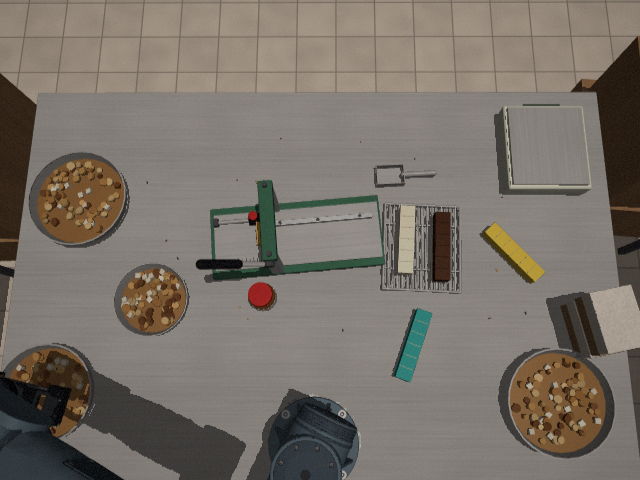

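View pics/scene0.png

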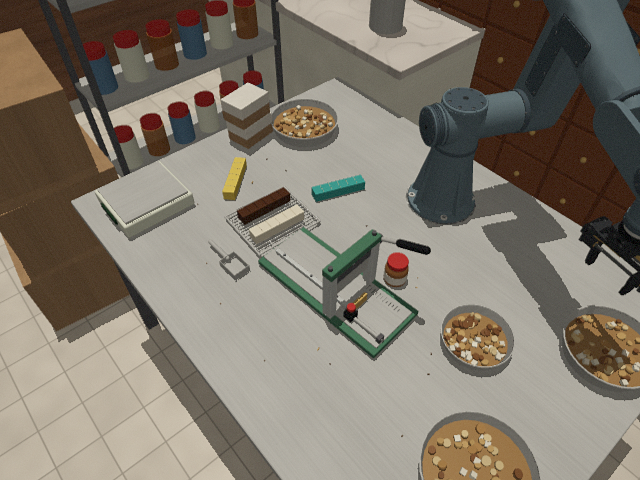

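Top view: the cream bar is at about (406,240) and the dark bar at (441,246), both on the rack at (421,248). The slicer is at about (300,237) and feeds towards image left. The fence is the strip from (275,222) to (370,215), and the stop is near (257,235). The yellow (513,252) and turquoise (413,345) bars are off the rack, so they are look-alikes. I'll confirm with an enlarged crop.

```bash
python3 - <<'E'
import cv2
i=cv2.imread("pics/top0.png")
cv2.imwrite("pics/c1.png",cv2.resize(i[170:310,200:400],None,fx=4,fy=4,interpolation=cv2.INTER_CUBIC))
cv2.imwrite("pics/c2.png",cv2.resize(i[190:305,360:480],None,fx=5,fy=5,interpolation=cv2.INTER_CUBIC))
E
cat > h.py <<'E'
import numpy as np
from scipy.spatial.transform import Rotation as R
from plant import env
def cam(n):
    c=env.read_camera(n); c["R"]=R.from_quat(np.roll(c["orientation"],-1)).as_matrix(); return c
def w(c,u,v,z):
    d=c["R"]@np.array([(u-c["cx"])/c["fx"],-(v-c["cy"])/c["fy"],-1]); return c["eye"]+d*(z-c["eye"][2])/d[2]
def px(c,p):
    q=c["R"].T@(np.array(p)-c["eye"]); return c["cx"]+c["fx"]*q[0]/-q[2], c["cy"]-c["fy"]*q[1]/-q[2]
E
```

```text
(no output)
```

View pics/c1.png

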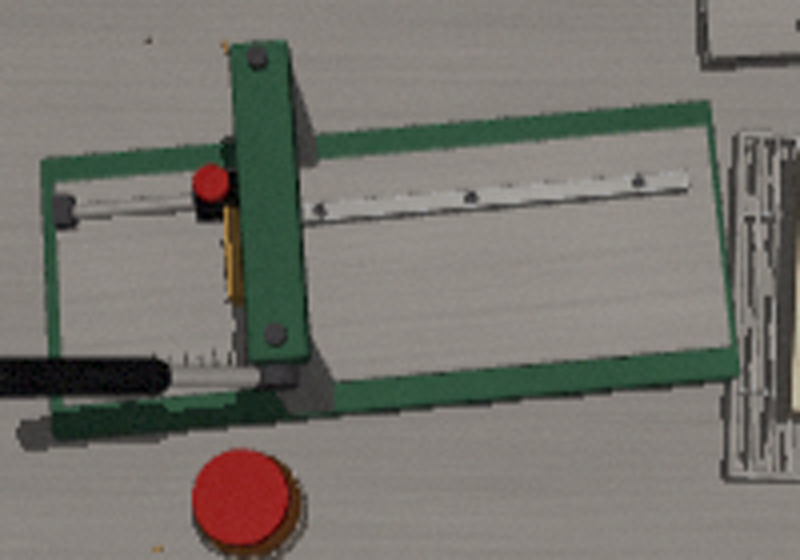

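View pics/c2.png

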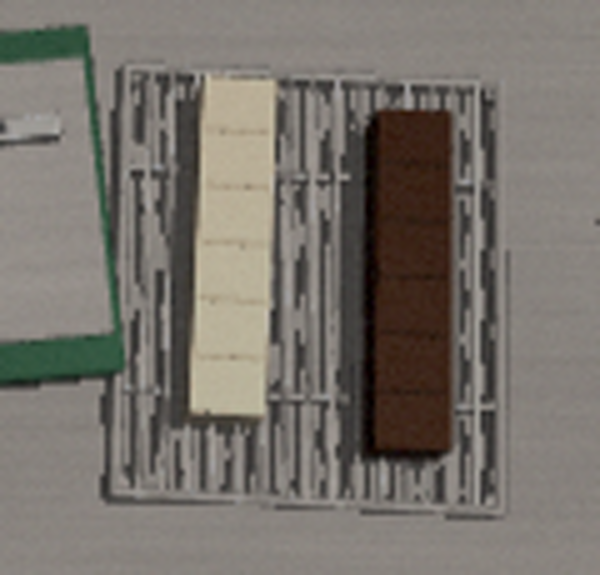

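The crop confirms the target: a cream bar with top corners at (204,78), (275,80), (264,416) and (190,412) in the crop. It lies on the left side of the rack, parallel to the dark bar at x≈410. In the slicer crop, the fence face runs from (305,222) to its end at (688,193). The brass stop's edge is at (238,300).

```bash
cat > m.py <<'E'
from h import *
c=cam("top")
P=lambda a,b,z:w(c,200+a/4,170+b/4,z)
np.set_printoptions(precision=4,suppress=True)
C=np.array([w(c,360+a/5,190+b/5,.054) for a,b in [(204,78),(275,80),(264,416),(190,412)]])
print("bar",C,C.mean(0)); l=C[0]+C[1]-C[2]-C[3]; print("len",np.linalg.norm(l)/2,"ang",np.degrees(np.arctan2(l[1],l[0])),np.linalg.norm(C[0]-C[1]))
f0=P(305,222,.044);f1=P(688,193,.044);b1=P(687,173,.044)
print("fence",f0,f1,b1,"len",np.linalg.norm(f0-f1)); d=f0-f1;th=np.arctan2(d[1],d[0]);print("feed dir deg",np.degrees(th))
for z in (0.03,):
  q=[P(a,b,z) for a,b in [(709,100),(738,375),(50,440),(42,158)]]
  print("bed z",z,[np.round(x[:2],4) for x in q],[np.linalg.norm(q[i]-q[(i+1)%4]) for i in range(4)])
  for i,j in((0,3),(1,2)):
    e=q[j]-q[i];print(np.degrees(np.arctan2(e[1],e[0])))
print("portal",[P(a,b,.22)[:2] for a,b in [(231,44),(287,40),(310,356),(248,363)]])
print("stop",[P(a,b,.06)[:2] for a,b in [(228,302),(240,302),(225,205)]])
print(env.observe()["tool_pos"])
E
python3 m.py
```

```text
bar [[ 0.5914 -0.2258  0.054 ]
 [ 0.5904 -0.2628  0.054 ]
 [ 0.4127 -0.2515  0.054 ]
 [ 0.4147 -0.214   0.054 ]] [ 0.5023 -0.2385  0.054 ]
len 0.1775528558007116 ang -3.7314974971990953 0.0370657681566008
fence [0.54   0.0996 0.044 ] [ 0.5599 -0.1508  0.044 ] [ 0.5735 -0.1503  0.044 ] len 0.25118876745167573
feed dir deg 94.53515795534184
bed z 0.03 [array([ 0.628 , -0.1668]), array([ 0.4414, -0.1824]), array([0.3982, 0.2622]), array([0.5874, 0.2772])] [np.float64(0.18726958476655903), np.float64(0.44674571724467516), np.float64(0.18972702703226932), np.float64(0.445829498041427)]
95.2353823570644
95.54941484143312
portal [array([0.6011, 0.1257]), array([0.6035, 0.0933]), array([0.4171, 0.0754]), array([0.413 , 0.1101])]
stop [array([0.483 , 0.1459]), array([0.483 , 0.1382]), array([0.5472, 0.1499])]
[0.1285 0.56   0.238 ]
```

Emit:
{"method": "drive_tool", "body": {"increments": [[[0, 0, -0.7, 0, 0, 0], [0, 0, -0.7, 0, 0, 0], [0, 0, -0.7, 0, 0, 0], [-0.3, -0.4, 0, 0, 0, 0], [-0.55, -0.7, 0, 0, 0, 0], [-0.55, -0.7, 0, 0, 0, 0], [-0.55, -0.7, 0, 0, 0, 0], [-0.55, -0.7, 0, 0, 0, 0], [-0.55, -0.7, 0, 0, 0, 0], [-0.55, -0.7, 0, 0, 0, 0]]], "fingers": 0.4}}

```text
t: 1.15
tool_pos: [0.2527, 0.2944, 0.3435]
tcp_rot: [0.0, 0.112, 0.994, 0.0]
wrist_force: [1.2, 0.4, -0.0]
finger_gap: 0.0617
finger_force: 0.0
```

Emit:
{"method": "drive_tool", "body": {"increments": [[[-0.55, -0.7, 0, 0, 0, 0], [-0.55, -0.7, 0, 0, 0, 0], [-0.55, -0.7, 0, 0, 0, 0], [-0.55, -0.7, 0, 0, 0, 0], [-0.55, -0.7, 0, 0, 0, 0], [-0.55, -0.7, 0, 0, 0, 0], [-0.55, -0.7, 0, 0, 0, 0], [-0.55, -0.7, 0, 0, 0, 0], [-0.55, -0.7, 0, 0, 0, 0], [-0.55, -0.7, 0, 0, 0, 0]]]}}

```text
t: 2.15
tool_pos: [0.4426, -0.1086, 0.3436]
tcp_rot: [0.0, 0.113, 0.994, 0.0]
wrist_force: [1.4, 0.7, 0.5]
finger_gap: 0.0614
finger_force: 0.0
```

```bash
cat >> h.py <<'E'
O=np.array([.5143,.0333]); PHI=np.radians(5.1)
def sl(x,y):
    c,s=np.cos(PHI),np.sin(PHI); return O+np.array([c*x-s*y,s*x+c*y])
def insl(p):
    c,s=np.cos(PHI),np.sin(PHI); d=np.array(p[:2])-O; return np.array([c*d[0]+s*d[1],-s*d[0]+c*d[1]])
def go(x,y,z,yaw):
    o=env.observe(); r=R.from_quat(np.roll(o["tcp_rot"],-1)); p=o["tool_pos"]
    y_=np.radians(yaw); X=np.array([np.cos(y_),np.sin(y_),0]);Z=np.array([0,0,-1]);T=R.from_matrix(np.c_[X,np.cross(Z,X),Z])
    d=np.array([x,y,z])-p
    print("t",round(o["t"],2),"pos",p.round(4),"slicer",insl(p).round(4),"F",o["wrist_force"].round(2),"gap",round(o["finger_gap"],4))
    print("turn units",(np.degrees((r.inv()*T).as_rotvec())/5).round(2),"shift now axes",(r.inv().apply(d)/.05).round(3),"shift after turn",(T.inv().apply(d)/.05).round(3))
E
python3 -c "
from h import *
go(.5023,-.2385,.026,176.3)"
```

```text
t 2.15 pos [ 0.4426 -0.1086  0.3436] slicer [-0.084 -0.135] F [1.37 0.72 0.49] gap 0.0614
turn units [ 0.    0.   -1.86] shift now axes [-1.746 -2.264  6.351] shift after turn [-1.359 -2.515  6.351]
```

Emit:
{"method": "drive_tool", "body": {"increments": [[[0, 0, 0, 0, 0, -0.93], [0, 0, 0, 0, 0, -0.93], [-0.34, -0.6, 0.3, 0, 0, 0], [-0.34, -0.6, 0.6, 0, 0, 0], [-0.34, -0.6, 0.6, 0, 0, 0], [-0.34, -0.6, 0.6, 0, 0, 0], [0, 0, 0.8, 0, 0, 0], [0, 0, 0.6, 0, 0, 0], [0, 0, 0, 0, 0, 0], [0, 0, 0, 0, 0, 0]]]}}

```text
t: 3.15
tool_pos: [0.5025, -0.2307, 0.1689]
tcp_rot: [-0.0, 0.032, 0.999, 0.0]
wrist_force: [0.3, -0.3, 0.0]
finger_gap: 0.0615
finger_force: 0.0
```

Run:
```python
from h import *
import cv2
go(.5023,-.2385,.026,176.3)
c=cam("scene"); i=c["image"][:,:,::-1]
cv2.imwrite("pics/s1.png",cv2.resize(i[120:340,180:460],None,fx=2.8,fy=2.7))
```

```text
t 3.15 pos [ 0.5025 -0.2307  0.1689] slicer [-0.0352 -0.2619] F [ 0.3  -0.35  0.03] gap 0.0615
turn units [ 0.01 -0.01  0.01] shift now axes [-0.008 -0.158  2.858] shift after turn [-0.006 -0.156  2.858]
```

View pics/s1.png

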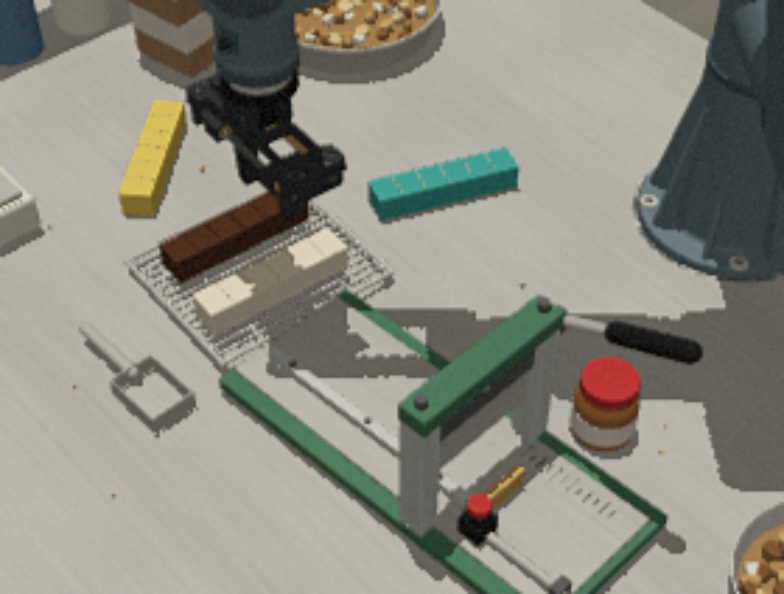

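The gripper hangs above the cream bar and its shadow falls across it (crop ~(270,275)). The dark bar is clear, so I'll descend slowly.

Emit:
{"method": "drive_tool", "body": {"increments": [[[0, -0.16, 0.3, 0, 0, 0], [0, 0, 0.5, 0, 0, 0], [0, 0, 0.5, 0, 0, 0], [0, 0, 0.5, 0, 0, 0], [0, 0, 0.4, 0, 0, 0], [0, 0, 0.3, 0, 0, 0], [0, 0, 0.2, 0, 0, 0], [0, 0, 0.15, 0, 0, 0], [0, 0, 0, 0, 0, 0]]]}}

```text
t: 4.1
tool_pos: [0.5019, -0.2388, 0.0258]
tcp_rot: [-0.0, 0.032, 0.999, 0.0]
wrist_force: [-0.8, 0.4, 0.1]
finger_gap: 0.0618
finger_force: 0.0
```

Emit:
{"method": "drive_tool", "body": {"increments": [[[0, 0, 0, 0, 0, 0], [0, 0, 0, 0, 0, 0], [0, 0, 0, 0, 0, 0], [0, 0, 0, 0, 0, 0], [0, 0, 0, 0, 0, 0], [0, 0, 0, 0, 0, 0]]], "fingers": -0.3}}

```text
t: 4.7
tool_pos: [0.5025, -0.2389, 0.027]
tcp_rot: [0.0, 0.032, 0.999, -0.0]
wrist_force: [-0.3, 2.7, 6.1]
finger_gap: 0.0399
finger_force: 30.0
```

```bash
python3 -c "
from h import *
go(.5023,-.2385,.026,176.3);print(env.observe()['finger_force'])"
```

```text
t 4.7 pos [ 0.5025 -0.2389  0.027 ] slicer [-0.0359 -0.2701] F [-0.25  2.7   6.11] gap 0.0399
turn units [-0.    0.01  0.01] shift now axes [0.005 0.007 0.019] shift after turn [0.005 0.007 0.019]
30.00033428426832
```

Emit:
{"method": "drive_tool", "body": {"increments": [[[0, 0, -0.1, 0, 0, 0], [0, 0, -0.3, 0, 0, 0], [0, 0, -0.6, 0, 0, 0], [0, 0, -0.6, 0, 0, 0], [0, 0, -0.6, 0, 0, 0.44], [0, 0, 0, 0, 0, 0.9], [0, 0, 0, 0, 0, 0.9], [0, 0, 0, 0, 0, 1], [0, 0, 0, 0, 0, 1], [0, 0, 0, 0, 0, 1]]]}}

```text
t: 5.7
tool_pos: [0.5018, -0.2388, 0.1369]
tcp_rot: [-0.0, 0.259, 0.966, -0.0]
wrist_force: [-1.0, 0.6, -3.4]
finger_gap: 0.0398
finger_force: 30.0
```

Emit:
{"method": "drive_tool", "body": {"increments": [[[0, 0, 0, 0, 0, 1], [0, 0, 0, 0, 0, 1], [0, 0, 0, 0, 0, 1], [0, 0, 0, 0, 0, 1], [0, 0, 0, 0, 0, 1], [0, 0, 0, 0, 0, 1], [0, 0, 0, 0, 0, 1], [0, 0, 0, 0, 0, 1], [0, 0, 0, 0, 0, 1], [0, 0, 0, 0, 0, 1]]]}}

```text
t: 6.7
tool_pos: [0.5018, -0.2387, 0.1368]
tcp_rot: [-0.0, 0.643, 0.766, -0.0]
wrist_force: [0.8, 0.4, -3.9]
finger_gap: 0.0396
finger_force: 30.0
```

Emit:
{"method": "drive_tool", "body": {"increments": [[[0, 0, 0, 0, 0, 0.5], [0, 0, 0, 0, 0, 0.5], [0, 0, 0, 0, 0, 0], [0, 0, 0, 0, 0, 0]]]}}

```text
t: 7.1
tool_pos: [0.502, -0.2388, 0.1366]
tcp_rot: [0.0, 0.674, 0.739, -0.0]
wrist_force: [0.1, -0.2, -3.2]
finger_gap: 0.0395
finger_force: 30.0
```

```bash
python3 -c "
from h import *
p=sl(-.018,-.080)
go(p[0],p[1],.041,95.1);print(env.observe()['finger_force'])"
```

```text
t 7.1 pos [ 0.502  -0.2388  0.1366] slicer [-0.0365 -0.2699] F [ 0.07 -0.23 -3.23] gap 0.0395
turn units [0.   0.   0.03] shift now axes [3.798 0.378 1.912] shift after turn [3.798 0.37  1.912]
29.999938756227493
```

Emit:
{"method": "drive_tool", "body": {"increments": [[[0.2, 0, 0, 0, 0, 0], [0.5, 0.1, 0, 0, 0, 0], [0.6, 0.1, 0, 0, 0, 0], [0.6, 0.1, 0, 0, 0, 0], [0.6, 0.07, 0, 0, 0, 0], [0.6, 0, 0.3, 0, 0, 0], [0.5, 0, 0.5, 0, 0, 0], [0.2, 0, 0.4, 0, 0, 0.03], [0, 0, 0.2, 0, 0, 0], [0, 0, 0, 0, 0, 0]]]}}

```text
t: 8.1
tool_pos: [0.5023, -0.0473, 0.0651]
tcp_rot: [-0.001, 0.675, 0.738, -0.001]
wrist_force: [-0.6, -0.7, -3.4]
finger_gap: 0.0397
finger_force: 30.0
```

Run:
```python
from h import *
import cv2
p=sl(-.018,-.080)
go(p[0],p[1],.039,95.1)
c=cam("top"); i=c["image"][:,:,::-1]
cv2.imwrite("pics/t2.png",i)
cv2.imwrite("pics/t2c.png",cv2.resize(i[180:290,240:400],None,fx=5,fy=5,interpolation=cv2.INTER_CUBIC))
```

```text
t 8.1 pos [ 0.5023 -0.0473  0.0651] slicer [-0.0191 -0.0793] F [-0.56 -0.66 -3.41] gap 0.0397
turn units [-0.03 -0.01 -0.  ] shift now axes [-0.015  0.024  0.522] shift after turn [-0.015  0.023  0.522]
```

View pics/t2c.png

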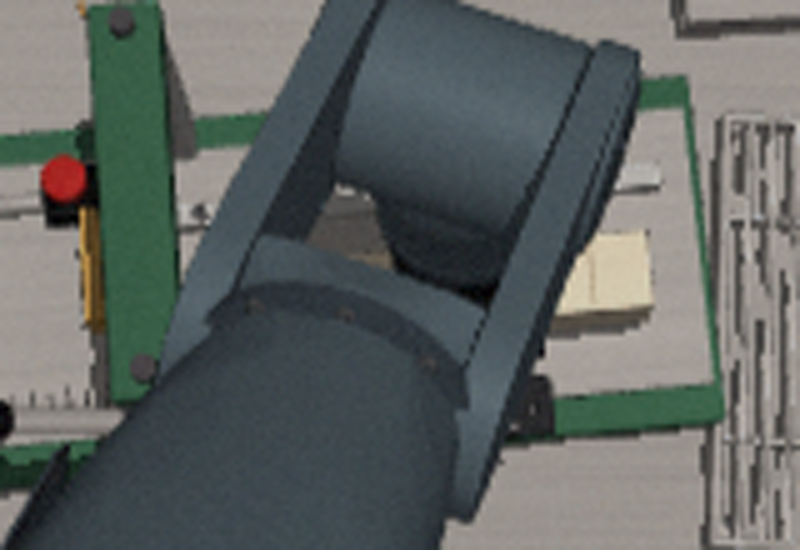

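The bar hangs over the infeed, with its tail at crop (650,235)–(655,305). It's parallel to the fence and clear of it, with the portal to its left. Next I lower it until it touches.

Emit:
{"method": "drive_tool", "body": {"increments": [[[0, 0, 0.15, 0, 0, 0], [0, 0, 0.12, 0, 0, 0], [0, 0, 0.1, 0, 0, 0], [0, 0, 0.05, 0, 0, 0], [0, 0, 0.04, 0, 0, 0], [0, 0, 0.02, 0, 0, 0], [0, 0, 0, 0, 0, 0], [0, 0, 0, 0, 0, 0]]]}}

```text
t: 8.95
tool_pos: [0.5035, -0.0479, 0.0424]
tcp_rot: [0.0, 0.675, 0.737, 0.0]
wrist_force: [0.5, -0.3, -3.0]
finger_gap: 0.0399
finger_force: 30.0
```

Emit:
{"method": "drive_tool", "body": {"increments": [[[0, 0, 0.03, 0, 0, 0], [0, 0, 0.02, 0, 0, 0], [0, 0, 0, 0, 0, 0]]]}}

```text
t: 9.25
tool_pos: [0.5033, -0.0478, 0.0396]
tcp_rot: [-0.0, 0.675, 0.737, -0.0]
wrist_force: [0.3, -0.1, -3.3]
finger_gap: 0.0396
finger_force: 30.0
```

Emit:
{"method": "drive_tool", "body": {"increments": [[[0, 0, 0.01, 0, 0, 0], [0, 0, 0.01, 0, 0, 0], [0, 0, 0, 0, 0, 0]]]}}

```text
t: 9.55
tool_pos: [0.5034, -0.0479, 0.039]
tcp_rot: [0.0, 0.675, 0.737, -0.0]
wrist_force: [-1.0, 0.4, 1.3]
finger_gap: 0.0394
finger_force: 30.0
```

Emit:
{"method": "drive_tool", "body": {"increments": [[[0, 0, 0, 0, 0, 0], [0, 0, 0, 0, 0, 0], [0, 0, 0, 0, 0, 0]]], "fingers": 0.15}}

```text
t: 9.85
tool_pos: [0.5037, -0.048, 0.0389]
tcp_rot: [0.0, 0.675, 0.737, 0.0]
wrist_force: [-1.0, 1.1, -0.1]
finger_gap: 0.0506
finger_force: 0.0
```

Emit:
{"method": "drive_tool", "body": {"increments": [[[0, 0, -0.1, 0, 0, 0], [0, 0, -0.3, 0, 0, 0], [0, 0, -0.5, 0, 0, 0], [0, 0, -0.5, 0, 0, 0], [0, 0, -0.2, 0, 0, 0]]]}}

```text
t: 10.35
tool_pos: [0.5049, -0.0484, 0.1214]
tcp_rot: [0.002, 0.676, 0.737, 0.001]
wrist_force: [-0.4, 0.7, -0.5]
finger_gap: 0.0507
finger_force: 0.0
```

Emit:
{"method": "drive_tool", "body": {"increments": [[[0, -0.3, 0, 0, 0, 0], [0, -0.3, 0, 0, 0, 0], [0, -0.25, 0, 0, 0, 0], [0, 0, 0, 0, 0, 0], [0, 0, 0, 0, 0, 0], [0, 0, 0, 0, 0, 0]]], "fingers": -1}}

```text
t: 10.95
tool_pos: [0.4617, -0.0517, 0.1188]
tcp_rot: [0.0, 0.676, 0.737, 0.0]
wrist_force: [0.4, -0.1, -0.5]
finger_gap: 0.0051
finger_force: 0.0
```

Run:
```python
from h import *
import cv2
p=sl(-.060,-.080)
go(p[0],p[1],.042,95.1)
i=cam("scene")["image"][:,:,::-1]
cv2.imwrite("pics/s2.png",cv2.resize(i[150:350,200:440],None,fx=3.3,fy=3,interpolation=cv2.INTER_CUBIC))
```

```text
t 10.95 pos [ 0.4617 -0.0517  0.1188] slicer [-0.06 -0.08] F [ 0.44 -0.1  -0.5 ] gap 0.0051
turn units [ 0.01  0.   -0.02] shift now axes [ 1.000e-03 -1.000e-03  1.537e+00] shift after turn [ 0.    -0.     1.537]
```

View pics/s2.png

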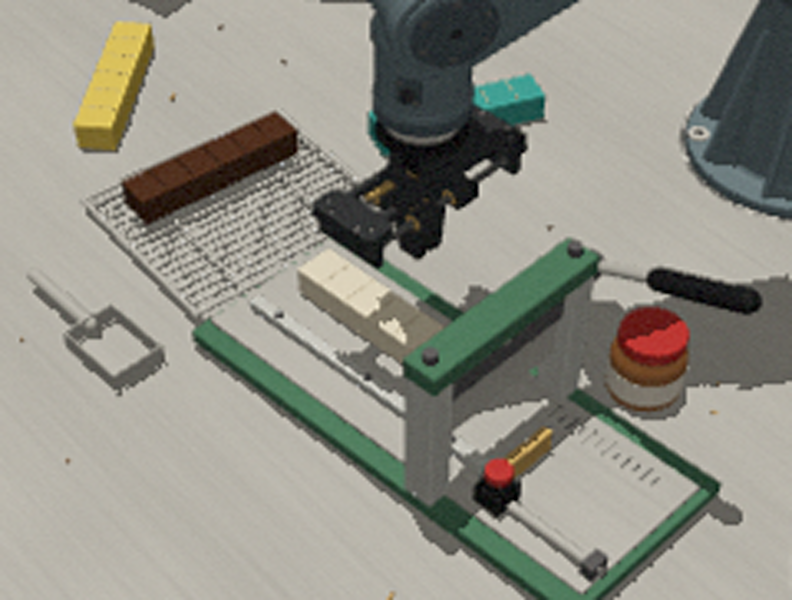

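The bar lies released on the infeed, from crop (330,275) to (430,330). There is a gap to the fence, and the empty gripper is above it to the -x side. Now I descend beside it.

Emit:
{"method": "drive_tool", "body": {"increments": [[[0, 0, 0.3, 0, 0, 0], [0, 0, 0.4, 0, 0, 0], [0, 0, 0.4, 0, 0, 0], [0, 0, 0.3, 0, 0, 0], [0, 0, 0.14, 0, 0, 0], [0, 0, 0, 0, 0, 0], [0, 0, 0, 0, 0, 0]]]}}

```text
t: 11.7
tool_pos: [0.4616, -0.0517, 0.0421]
tcp_rot: [0.0, 0.675, 0.737, 0.0]
wrist_force: [0.2, 0.0, 0.3]
finger_gap: 0.0005
finger_force: 0.0
```

Emit:
{"method": "drive_tool", "body": {"increments": [[[0, 0.04, 0, 0, 0, 0], [0, 0.05, 0, 0, 0, 0], [0, 0.05, 0, 0, 0, 0], [0, 0.05, 0, 0, 0, 0], [0, 0.05, 0, 0, 0, 0], [0, 0.05, 0, 0, 0, 0]]]}}

```text
t: 12.3
tool_pos: [0.4755, -0.0503, 0.0417]
tcp_rot: [-0.0, 0.675, 0.737, -0.0]
wrist_force: [-3.0, 0.2, 2.3]
finger_gap: 0.0003
finger_force: 1.5
```

```bash
python3 -c "
from h import *
p=sl(-.0275,-.080)
go(p[0],p[1],.042,95.1)"
```

```text
t 12.3 pos [ 0.4755 -0.0503  0.0417] slicer [-0.0461 -0.0798] F [-3.04  0.21  2.35] gap 0.0003
turn units [-0.01 -0.   -0.02] shift now axes [-0.004  0.372 -0.006] shift after turn [-0.004  0.371 -0.006]
```

Emit:
{"method": "drive_tool", "body": {"increments": [[[0, 0.04, 0, 0, 0, 0], [0, 0.04, 0, 0, 0, 0], [0, 0.04, 0, 0, 0, 0], [0, 0.04, 0, 0, 0, 0], [0, 0.04, 0, 0, 0, 0], [0, 0.04, 0, 0, 0, 0]]]}}

```text
t: 12.9
tool_pos: [0.4876, -0.0493, 0.0417]
tcp_rot: [-0.0, 0.676, 0.737, -0.0]
wrist_force: [-3.1, -0.6, 2.5]
finger_gap: 0.0004
finger_force: 1.4
```

```bash
python3 -c "
from h import *
go(.48,-.05,.042,95.1)
import cv2
i=cam('top')['image'][:,:,::-1]
cv2.imwrite('pics/t3c.png',cv2.resize(i[190:270,290:400],None,fx=7,fy=7,interpolation=cv2.INTER_CUBIC))"
```

```text
t 12.9 pos [ 0.4876 -0.0493  0.0417] slicer [-0.0339 -0.0799] F [-3.12 -0.58  2.46] gap 0.0004
turn units [-0.   -0.   -0.02] shift now axes [-0.001 -0.153 -0.006] shift after turn [-0.001 -0.153 -0.006]
```

View pics/t3c.png

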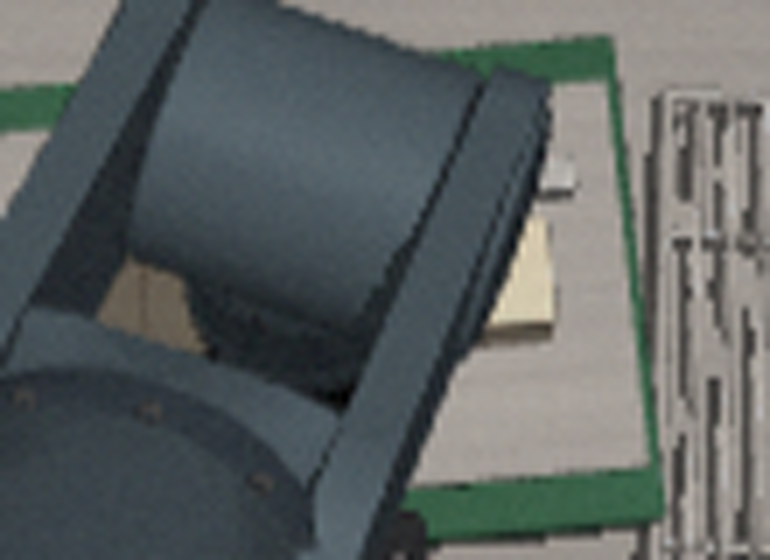

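The bar moves squarely with the finger. Its rear edge is at crop y≈215 and the fence face at ≈195, so about 5–8 mm remains.

Emit:
{"method": "drive_tool", "body": {"increments": [[[0, 0.03, 0, 0, 0, 0], [0, 0.03, 0, 0, 0, 0], [0, 0.03, 0, 0, 0, 0]]]}}

```text
t: 13.25
tool_pos: [0.492, -0.0489, 0.0417]
tcp_rot: [0.0, 0.676, 0.737, 0.0]
wrist_force: [-2.5, -0.3, 1.5]
finger_gap: 0.0007
finger_force: 1.2
```

Emit:
{"method": "drive_tool", "body": {"increments": [[[0, 0.02, 0, 0, 0, 0], [0, 0.02, 0, 0, 0, 0]]]}}

```text
t: 13.45
tool_pos: [0.494, -0.0487, 0.0417]
tcp_rot: [-0.0, 0.676, 0.737, -0.0]
wrist_force: [-3.0, 0.3, 2.1]
finger_gap: 0.0004
finger_force: 1.1
```

Emit:
{"method": "drive_tool", "body": {"increments": [[[0, 0.02, 0, 0, 0, 0], [0, 0.02, 0, 0, 0, 0]]]}}

```text
t: 13.65
tool_pos: [0.496, -0.0486, 0.0417]
tcp_rot: [0.0, 0.676, 0.737, 0.0]
wrist_force: [-1.3, 0.2, 0.4]
finger_gap: 0.0006
finger_force: 1.1
```

Emit:
{"method": "drive_tool", "body": {"increments": [[[0, 0.02, 0, 0, 0, 0], [0, 0.02, 0, 0, 0, 0]]]}}

```text
t: 13.85
tool_pos: [0.498, -0.0484, 0.0417]
tcp_rot: [-0.0, 0.676, 0.737, -0.0]
wrist_force: [-1.4, -0.3, 0.1]
finger_gap: 0.0007
finger_force: 1.0
```

Emit:
{"method": "drive_tool", "body": {"increments": [[[0, 0.02, 0, 0, 0, 0]]]}}

```text
t: 13.95
tool_pos: [0.499, -0.0483, 0.0417]
tcp_rot: [0.0, 0.676, 0.737, -0.0]
wrist_force: [-1.9, -0.7, 2.2]
finger_gap: 0.0002
finger_force: 1.0
```

Emit:
{"method": "drive_tool", "body": {"increments": [[[0, 0.02, 0, 0, 0, 0]]]}}

```text
t: 14.05
tool_pos: [0.5, -0.0482, 0.0417]
tcp_rot: [0.0, 0.676, 0.737, -0.0]
wrist_force: [-1.9, 0.2, -0.2]
finger_gap: 0.0005
finger_force: 1.0
```

Emit:
{"method": "drive_tool", "body": {"increments": [[[0, 0.02, 0, 0, 0, 0]]]}}

```text
t: 14.15
tool_pos: [0.501, -0.0481, 0.0417]
tcp_rot: [0.0, 0.675, 0.737, -0.0]
wrist_force: [-3.0, -0.3, 1.4]
finger_gap: 0.0005
finger_force: 1.0
```

Emit:
{"method": "drive_tool", "body": {"increments": [[[0, 0.02, 0, 0, 0, 0]]]}}

```text
t: 14.25
tool_pos: [0.5019, -0.0481, 0.0417]
tcp_rot: [0.0, 0.675, 0.737, -0.0]
wrist_force: [-4.3, -1.3, 1.7]
finger_gap: 0.0003
finger_force: 2.3
```

Emit:
{"method": "drive_tool", "body": {"increments": [[[0, 0.02, 0, 0, 0, 0]]]}}

```text
t: 14.35
tool_pos: [0.502, -0.0481, 0.0416]
tcp_rot: [-0.001, 0.675, 0.738, -0.001]
wrist_force: [-9.4, -2.5, 6.8]
finger_gap: 0.0003
finger_force: 5.4
```

Emit:
{"method": "drive_tool", "body": {"increments": [[[0, 0.01, 0, 0, 0, 0]]]}}

```text
t: 14.45
tool_pos: [0.502, -0.0481, 0.0416]
tcp_rot: [-0.001, 0.675, 0.738, -0.001]
wrist_force: [-11.4, -2.8, 8.8]
finger_gap: 0.0005
finger_force: 6.0
```

It bears on the fence, at about 10 N. I back off and go round behind the tail.

Emit:
{"method": "drive_tool", "body": {"increments": [[[0, -0.1, 0, 0, 0, 0], [0, -0.25, 0, 0, 0, 0], [0, 0, -0.3, 0, 0, 0], [0, 0, -0.5, 0, 0, 0], [-0.3, 0, -0.4, 0, 0, 0], [-0.6, 0.15, 0, 0, 0, 0], [-0.6, 0.3, 0, 0, 0, 0], [-0.5, 0.3, 0, 0, 0, 0], [-0.3, 0.1, 0, 0, 0, 0], [0, 0, 0, 0, 0, 0]]]}}

```text
t: 15.45
tool_pos: [0.539, -0.1618, 0.1017]
tcp_rot: [0.001, 0.676, 0.737, 0.0]
wrist_force: [-0.8, 0.1, 0.6]
finger_gap: 0.0001
finger_force: 0.0
```

Run:
```python
from h import *
import cv2
p=sl(.010,-.193)
go(p[0],p[1],.044,95.1)
c=cam("top"); i=c["image"][:,:,::-1]
cv2.imwrite('pics/t4c.png',cv2.resize(i[190:270,270:390],None,fx=6.5,fy=6.5,interpolation=cv2.INTER_CUBIC))
```

```text
t 15.45 pos [ 0.539  -0.1618  0.1017] slicer [ 0.0073 -0.1965] F [-0.81  0.14  0.59] gap 0.0001
turn units [ 0.01  0.01 -0.04] shift now axes [0.072 0.053 1.155] shift after turn [0.071 0.055 1.155]
```

View pics/t4c.png

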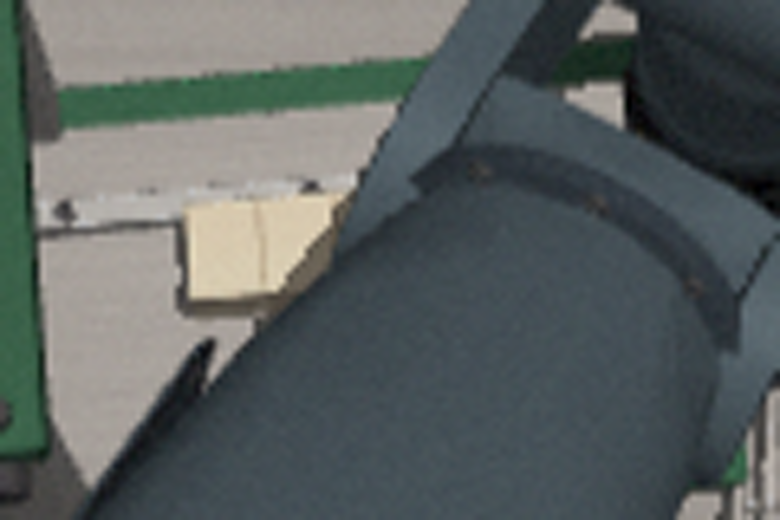

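The nose is at crop (185,209)–(192,300). The bar's rear edge overlaps the fence strip, as expected for a bar 22 mm taller standing flush.

Run:
```python
from h import *
c=cam("top")
for a,b in [(185,209),(192,300),(340,195)]: print(insl(w(c,270+a/6.5,190+b/6.5,.066)).round(4))
```

```text
[0.0295 0.0043]
[-0.0077  0.0043]
[ 0.0298 -0.0573]
```

Emit:
{"method": "drive_tool", "body": {"increments": [[[0, 0.055, 0, 0, 0, 0], [0, 0, 0.3, 0, 0, 0], [0, 0, 0.4, 0, 0, 0], [0, 0, 0.3, 0, 0, 0], [0, 0, 0.15, 0, 0, 0], [0, 0, 0, 0, 0, 0], [0, 0, 0, 0, 0, 0]]]}}

```text
t: 16.25
tool_pos: [0.5412, -0.16, 0.0443]
tcp_rot: [0.0, 0.675, 0.737, 0.0]
wrist_force: [-0.1, 0.0, -0.0]
finger_gap: 0.0006
finger_force: 0.0
```

Emit:
{"method": "drive_tool", "body": {"increments": [[[0.04, 0, 0, 0, 0, 0], [0.04, 0, 0, 0, 0, 0], [0.04, 0, 0, 0, 0, 0], [0.04, 0, 0, 0, 0, 0], [0.04, 0, 0, 0, 0, 0], [0.04, 0, 0, 0, 0, 0]]]}}

```text
t: 16.85
tool_pos: [0.5401, -0.1481, 0.0444]
tcp_rot: [0.0, 0.675, 0.737, -0.0]
wrist_force: [-0.8, -1.4, 0.1]
finger_gap: 0.0001
finger_force: 0.9
```

Emit:
{"method": "drive_tool", "body": {"increments": [[[0.04, 0, 0, 0, 0, 0], [0.04, 0, 0, 0, 0, 0], [0.04, 0, 0, 0, 0, 0], [0.04, 0, 0, 0, 0, 0], [0.04, 0, 0, 0, 0, 0], [0.04, 0, 0, 0, 0, 0]]]}}

```text
t: 17.45
tool_pos: [0.539, -0.1362, 0.0443]
tcp_rot: [0.0, 0.676, 0.737, -0.0]
wrist_force: [-0.9, -3.1, 1.3]
finger_gap: -0.0001
finger_force: 1.5
```

Run:
```python
from h import *
p=sl(.010,-.085)
go(p[0],p[1],.044,95.1)
```

```text
t 17.45 pos [ 0.539  -0.1362  0.0443] slicer [ 0.0096 -0.171 ] F [-0.85 -3.07  1.28] gap -0.0001
turn units [ 0.    0.   -0.02] shift now axes [1.72  0.006 0.006] shift after turn [1.72  0.009 0.007]
```

Emit:
{"method": "drive_tool", "body": {"increments": [[[0.05, 0, 0, 0, 0, 0], [0.06, 0, 0, 0, 0, 0], [0.06, 0, 0, 0, 0, 0], [0.06, 0, 0, 0, 0, 0], [0.06, 0, 0, 0, 0, 0], [0.06, 0, 0, 0, 0, 0], [0.06, 0, 0, 0, 0, 0], [0.06, 0, 0, 0, 0, 0], [0.06, 0, 0, 0, 0, 0], [0.06, 0, 0, 0, 0, 0]]]}}

```text
t: 18.45
tool_pos: [0.5364, -0.1065, 0.0442]
tcp_rot: [-0.0, 0.676, 0.737, 0.0]
wrist_force: [-1.9, -3.2, 3.1]
finger_gap: 0.0004
finger_force: 1.6
```

Emit:
{"method": "drive_tool", "body": {"increments": [[[0.06, 0, 0, 0, 0, 0], [0.06, 0, 0, 0, 0, 0], [0.06, 0, 0, 0, 0, 0], [0.06, 0, 0, 0, 0, 0], [0.06, 0, 0, 0, 0, 0], [0.06, 0, 0, 0, 0, 0], [0.06, 0, 0, 0, 0, 0], [0.06, 0, 0, 0, 0, 0], [0.05, 0, 0, 0, 0, 0], [0.04, 0, 0, 0, 0, 0]]]}}

```text
t: 19.45
tool_pos: [0.5338, -0.078, 0.0441]
tcp_rot: [-0.0, 0.675, 0.737, -0.0]
wrist_force: [-1.2, -2.6, 2.5]
finger_gap: 0.0007
finger_force: 1.5
```

Run:
```python
from h import *
import cv2
p=sl(.010,-.085)
go(p[0],p[1],.044,95.1)
i=cam('scene')['image'][:,:,::-1]
cv2.imwrite("pics/s3.png",cv2.resize(i[200:350,270:420],None,fx=5,fy=4,interpolation=cv2.INTER_CUBIC))
c=cam('top');i=c["image"][:,:,::-1]
cv2.imwrite("pics/t5.png",i)
```

```text
t 19.45 pos [ 0.5338 -0.078   0.0441] slicer [ 0.0096 -0.1126] F [-1.2  -2.58  2.49] gap 0.0007
turn units [-0.   -0.   -0.02] shift now axes [0.552 0.008 0.003] shift after turn [0.552 0.009 0.003]
```

Emit:
{"method": "drive_tool", "body": {"increments": [[[0.05, 0, 0, 0, 0, 0], [0.06, 0, 0, 0, 0, 0], [0.06, 0, 0, 0, 0, 0], [0.06, 0, 0, 0, 0, 0], [0.06, 0, 0, 0, 0, 0], [0.06, 0, 0, 0, 0, 0], [0.04, 0, 0, 0, 0, 0], [0.03, 0, 0, 0, 0, 0], [0.02, 0, 0, 0, 0, 0]]]}}

```text
t: 20.45
tool_pos: [0.5319, -0.0562, 0.0441]
tcp_rot: [-0.0, 0.675, 0.737, -0.0]
wrist_force: [0.1, -1.3, -1.4]
finger_gap: 0.0001
finger_force: 0.6
```

Emit:
{"method": "drive_tool", "body": {"increments": [[[0.02, 0, 0, 0, 0, 0], [0.02, 0, 0, 0, 0, 0], [0.02, 0, 0, 0, 0, 0]]]}}

```text
t: 20.75
tool_pos: [0.5316, -0.0534, 0.0441]
tcp_rot: [-0.0, 0.676, 0.737, -0.0]
wrist_force: [-0.1, -1.7, -0.4]
finger_gap: 0.0005
finger_force: 0.7
```

Emit:
{"method": "drive_tool", "body": {"increments": [[[0.02, 0, 0, 0, 0, 0], [0.02, 0, 0, 0, 0, 0]]]}}

```text
t: 20.95
tool_pos: [0.5315, -0.0514, 0.0442]
tcp_rot: [-0.0, 0.676, 0.737, -0.0]
wrist_force: [-0.3, -1.0, -0.6]
finger_gap: 0.0003
finger_force: 0.7
```

Emit:
{"method": "drive_tool", "body": {"increments": [[[0.02, 0, 0, 0, 0, 0], [0.02, 0, 0, 0, 0, 0]]]}}

```text
t: 21.15
tool_pos: [0.5313, -0.0496, 0.0442]
tcp_rot: [0.0, 0.675, 0.737, -0.0]
wrist_force: [-1.8, -6.2, -1.7]
finger_gap: 0.0
finger_force: 3.1
```

Emit:
{"method": "drive_tool", "body": {"increments": [[[0.01, 0, 0, 0, 0, 0]]]}}

```text
t: 21.25
tool_pos: [0.5314, -0.0497, 0.0442]
tcp_rot: [0.001, 0.675, 0.738, -0.001]
wrist_force: [-1.8, -6.7, -1.0]
finger_gap: 0.0004
finger_force: 3.4
```

Emit:
{"method": "drive_tool", "body": {"increments": [[[0, 0, 0, 0, 0, 0], [0, 0, 0, 0, 0, 0]]]}}

```text
t: 21.45
tool_pos: [0.5313, -0.0497, 0.0442]
tcp_rot: [0.0, 0.675, 0.737, -0.0]
wrist_force: [-0.7, -5.0, -2.0]
finger_gap: 0.0006
finger_force: 2.5
```

Emit:
{"method": "drive_tool", "body": {"increments": [[[0.02, 0, 0, 0, 0, 0], [0, 0, 0, 0, 0, 0]]]}}

```text
t: 21.65
tool_pos: [0.5313, -0.0496, 0.0443]
tcp_rot: [0.001, 0.675, 0.737, -0.001]
wrist_force: [-1.7, -10.5, -2.2]
finger_gap: 0.0005
finger_force: 4.6
```

Emit:
{"method": "drive_tool", "body": {"increments": [[[-0.1, 0, 0, 0, 0, 0], [-0.3, 0, 0, 0, 0, 0], [0, 0, -0.4, 0, 0, 0], [0, 0, -0.7, 0, 0, 0], [-0.5, 0, -0.7, 0, 0, 0], [-0.8, -0.2, 0, 0, 0, 0], [-0.8, -0.4, 0, 0, 0, 0], [-0.8, -0.4, 0, 0, 0, 0], [-0.6, -0.4, 0, 0, 0, 0], [0, -0.2, 0, 0, 0, 0]]]}}

```text
t: 22.65
tool_pos: [0.4676, -0.2535, 0.1347]
tcp_rot: [0.001, 0.677, 0.736, -0.0]
wrist_force: [0.1, -0.1, -0.2]
finger_gap: 0.0003
finger_force: 0.0
```

Run:
```python
from h import *
import cv2
p=sl(-.045,-.030)
go(p[0],p[1],.042,95.1)
t=cam('top')['image'][:,:,::-1]; s=cam('scene')['image'][:,:,::-1]
a=cv2.resize(t[190:275,240:373],(800,510)[:2],interpolation=cv2.INTER_CUBIC)[:300*2]
b=cv2.resize(s[215:345,270:420],(400,346),interpolation=cv2.INTER_CUBIC)
a=cv2.resize(t[200:250,245:355],(800,364),interpolation=cv2.INTER_CUBIC)
out=np.zeros((600,800,3),np.uint8); out[:364]=a
b=cv2.resize(s[235:320,270:400],(361,236),interpolation=cv2.INTER_CUBIC); out[364:,:361]=b
cv2.imwrite("pics/f.png",out); cv2.imwrite("pics/t6.png",t)
```

```text
t 22.65 pos [ 0.4676 -0.2535  0.1347] slicer [-0.072  -0.2815] F [ 0.13 -0.15 -0.19] gap 0.0003
turn units [ 0.01  0.02 -0.07] shift now axes [5.037 0.509 1.847] shift after turn [5.03  0.54  1.855]
```

View pics/f.png

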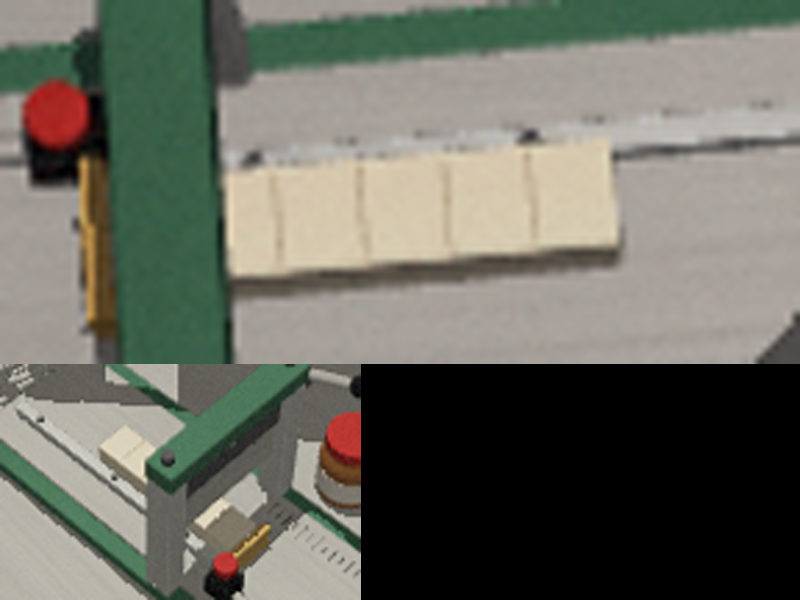

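The bar lies along the fence, with its tail at (608–618, 141–246). Its nose is under the blade at the brass stop, at inset (255,540), and the stop hasn't moved visibly (brass at (85–110, 160–330)). I'll check angles and flushness numerically.

Run:
```python
from h import *
import cv2
c=cam("top"); g0=cv2.imread("pics/t6.png"); g=g0[:,:,0].astype(float)  # blue
def edge(f,xs,lo,hi,z,ch):
    G=g0[:,:,ch].astype(float); pts=[]
    for x in xs:
        col=cv2.GaussianBlur(G,(1,3),0)[lo(x):hi(x),x]; d=np.abs(np.diff(col)); k=d.argmax()
        wt=d[max(k-1,0):k+2]; kk=(np.arange(max(k-1,0),max(k-1,0)+len(wt))*wt).sum()/wt.sum()
        pts.append(insl(w(c,x,lo(x)+kk+.5,z)))
    pts=np.array(pts); p=np.polyfit(pts[:,1],pts[:,0],1); r=pts[:,0]-np.polyval(p,pts[:,1])
    m=abs(r)<2.5*np.median(abs(r))+1e-5; p=np.polyfit(pts[m,1],pts[m,0],1)
    print(f,"slope deg",np.degrees(np.arctan(p[0])).round(3),"x at mid",np.polyval(p,pts[:,1].mean()).round(4),"y",pts[[0,-1],1].round(3),"rms",r[m].std().round(5))
s=800/110
L=lambda x,x0,y0,x1,y1:200+(y0+((x-245)*s-x0)*(y1-y0)/(x1-x0))/s
f=lambda d:(lambda x:int(round(L(x,232,277,618,246)))+d)
edge("bar front top",range(279,329),f(-4),f(5),.066,2)
F=lambda d:(lambda x:int(round(L(x,620,155,800,133)))+d)
edge("fence top/face",range(332,352),F(-3),F(4),.044,2)
i=cv2.imread("pics/top0.png"); g0=i
H=lambda d:(lambda x:int(round(170+(222+((x-200)*4-305)*(-29)/383)/4))+d)
edge("fence initial",range(278,370),H(-2),H(4),.044,2)
# stop shift check: brass template before / after
a=cv2.imread("pics/top0.png")[180:260,240:262];b=cv2.imread("pics/t6.png")[180:260,240:262]
print("shift",cv2.phaseCorrelate(a[:,:,2].astype(np.float32),b[:,:,2].astype(np.float32)),abs(a.astype(int)-b).max())
```

```text
bar front top slope deg -0.171 x at mid -0.0062 y [ 0.057 -0.069] rms 0.00046
fence top/face slope deg 0.83 x at mid 0.0348 y [-0.083 -0.133] rms 0.00058
fence initial slope deg 0.593 x at mid 0.0332 y [ 0.059 -0.18 ] rms 0.00126
shift ((0.05058170284032215, 0.08465913949238768), 0.9934269865353902) 43
```

The edge fit isn't accurate enough to rule out a small angle, so I'll do one more gentle squaring push on the side, then a last touch on the nose.

Emit:
{"method": "drive_tool", "body": {"increments": [[[0.3, 0, 0, 0, 0, 0], [0.6, 0, 0, 0, 0, 0], [0.7, 0.1, 0, 0, 0, 0], [0.7, 0.1, 0, 0, 0, 0], [0.7, 0.1, 0, 0, 0, 0], [0.7, 0.1, 0, 0, 0, -0.07], [0.6, 0.1, 0, 0, 0, 0], [0.4, 0, 0, 0, 0, 0], [0.1, 0, 0, 0, 0, 0], [0, 0, 0, 0, 0, 0]]]}}

```text
t: 23.8
tool_pos: [0.4719, -0.0061, 0.1342]
tcp_rot: [0.0, 0.672, 0.741, 0.0]
wrist_force: [-0.2, -0.5, 1.3]
finger_gap: 0.0004
finger_force: 0.0
```

Run:
```python
from h import *
p=sl(-.040,-.040)
go(p[0],p[1],.042,95.1)
```

```text
t 23.8 pos [ 0.4719 -0.0061  0.1342] slicer [-0.0457 -0.0355] F [-0.22 -0.46  1.25] gap 0.0004
turn units [ 0.   -0.    0.09] shift now axes [-0.091  0.113  1.845] shift after turn [-0.09   0.114  1.845]
```

Emit:
{"method": "drive_tool", "body": {"increments": [[[-0.09, 0.06, 0.3, 0, 0, 0.08], [0, 0, 0.5, 0, 0, 0], [0, 0, 0.5, 0, 0, 0], [0, 0, 0.35, 0, 0, 0], [0, 0, 0.2, 0, 0, 0], [0, 0, 0, 0, 0, 0], [0, 0, 0, 0, 0, 0]]]}}

```text
t: 24.5
tool_pos: [0.4761, -0.0125, 0.0422]
tcp_rot: [0.0, 0.676, 0.737, 0.0]
wrist_force: [0.7, -0.7, 0.4]
finger_gap: 0.0006
finger_force: 0.0
```

Emit:
{"method": "drive_tool", "body": {"increments": [[[0, 0.06, 0, 0, 0, 0], [0, 0.06, 0, 0, 0, 0], [0, 0.06, 0, 0, 0, 0], [0, 0.06, 0, 0, 0, 0], [0, 0.05, 0, 0, 0, 0], [0, 0.03, 0, 0, 0, 0], [0, 0, 0, 0, 0, 0]]]}}

```text
t: 25.2
tool_pos: [0.4917, -0.0107, 0.0417]
tcp_rot: [0.0, 0.676, 0.737, -0.0]
wrist_force: [0.4, -0.3, 0.2]
finger_gap: 0.0004
finger_force: 0.0
```

Run:
```python
from h import *
p=sl(-.0195,-.040)
go(p[0],p[1],.042,95.1)
```

```text
t 25.2 pos [ 0.4917 -0.0107  0.0417] slicer [-0.0264 -0.0418] F [ 0.36 -0.28  0.16] gap 0.0004
turn units [ 0.    0.   -0.03] shift now axes [ 0.037  0.138 -0.006] shift after turn [ 0.037  0.138 -0.006]
```

Emit:
{"method": "drive_tool", "body": {"increments": [[[0, 0.03, 0, 0, 0, 0], [0, 0.03, 0, 0, 0, 0], [0, 0.02, 0, 0, 0, 0]]]}}

```text
t: 25.5
tool_pos: [0.4956, -0.0104, 0.0417]
tcp_rot: [0.0, 0.676, 0.737, 0.0]
wrist_force: [0.9, -0.1, -0.4]
finger_gap: 0.0004
finger_force: 0.0
```

Emit:
{"method": "drive_tool", "body": {"increments": [[[0, 0.02, 0, 0, 0, 0], [0, 0.02, 0, 0, 0, 0]]]}}

```text
t: 25.7
tool_pos: [0.4976, -0.0102, 0.0417]
tcp_rot: [-0.0, 0.676, 0.737, -0.0]
wrist_force: [0.4, 0.3, -1.0]
finger_gap: 0.0004
finger_force: 0.0
```

Emit:
{"method": "drive_tool", "body": {"increments": [[[0, 0.02, 0, 0, 0, 0]]]}}

```text
t: 25.8
tool_pos: [0.4984, -0.0101, 0.0417]
tcp_rot: [-0.0, 0.676, 0.737, -0.0]
wrist_force: [-3.7, -0.6, 1.9]
finger_gap: 0.0006
finger_force: 1.9
```

Emit:
{"method": "drive_tool", "body": {"increments": [[[0, 0.02, 0, 0, 0, 0]]]}}

```text
t: 25.9
tool_pos: [0.4985, -0.0101, 0.0416]
tcp_rot: [-0.001, 0.676, 0.737, -0.001]
wrist_force: [-7.7, -2.3, 8.0]
finger_gap: 0.0004
finger_force: 4.7
```

Run:
```python
from h import *
p=sl(-.0195,-.040)
go(p[0],p[1],.042,95.1)
```

```text
t 25.9 pos [ 0.4985 -0.0101  0.0416] slicer [-0.0196 -0.0418] F [-7.66 -2.28  8.01] gap 0.0004
turn units [-0.03 -0.   -0.02] shift now axes [ 0.037  0.002 -0.008] shift after turn [ 0.037  0.002 -0.008]
```

Emit:
{"method": "drive_tool", "body": {"increments": [[[0, -0.1, 0, 0, 0, 0], [0, -0.3, 0, 0, 0, 0], [0, 0, -0.4, 0, 0, 0], [0, 0, -0.7, 0, 0, 0], [-0.6, 0, -0.7, 0, 0, 0], [-0.8, 0, 0, 0, 0, 0], [-0.8, 0, 0, 0, 0, 0], [-0.8, 0, 0, 0, 0, 0], [-0.8, 0, 0, 0, 0, 0], [0, 0, 0, 0, 0, 0]]]}}

```text
t: 26.9
tool_pos: [0.4966, -0.2057, 0.1322]
tcp_rot: [0.002, 0.677, 0.736, -0.0]
wrist_force: [-0.3, 0.5, -0.1]
finger_gap: 0.0007
finger_force: 0.0
```

Run:
```python
from h import *
import cv2
t=cam('top')['image'][:,:,::-1]; cv2.imwrite("pics/t7.png",t)
a=cv2.imread("pics/t6.png")
for n,(r,q) in {"bar":(slice(210,245),slice(270,335)),"stop":(slice(180,260),slice(240,262))}.items():
    print(n,cv2.phaseCorrelate(a[r,q,2].astype(np.float32),t[r,q,2].astype(np.float32)))
```

```text
bar ((0.14781071458567396, -0.046726531070895305), 0.6794538508962702)
stop ((0.0392462209944604, 0.000680672827755302), 1.0022341273725033)
```

A last light touch at the tail will confirm that the nose still bears on the stop.

Run:
```python
from h import *
p=sl(.0096,-.105)
go(p[0],p[1],.044,95.1)
```

```text
t 26.95 pos [ 0.496  -0.2032  0.1318] slicer [-0.0392 -0.2339] F [-0.14  0.63 -0.  ] gap 0.0007
turn units [ 0.01  0.01 -0.07] shift now axes [2.585 0.96  1.755] shift after turn [2.578 0.977 1.755]
```

Emit:
{"method": "drive_tool", "body": {"increments": [[[0.3, 0.2, 0, 0, 0, 0], [0.5, 0.3, 0, 0, 0, 0], [0.6, 0.3, 0, 0, 0, 0], [0.6, 0.16, 0.2, 0, 0, 0], [0.4, 0, 0.4, 0, 0, 0], [0.1, 0, 0.5, 0, 0, 0], [0, 0, 0.4, 0, 0, 0], [0, 0, 0.2, 0, 0, 0], [0, 0, 0, 0, 0, 0], [0, 0, 0, 0, 0, 0]]]}}

```text
t: 27.95
tool_pos: [0.5333, -0.0722, 0.0473]
tcp_rot: [0.0, 0.676, 0.737, 0.0]
wrist_force: [0.9, -0.4, 0.1]
finger_gap: 0.0006
finger_force: 0.0
```

Run:
```python
from h import *
p=sl(.0096,-.0841)
go(p[0],p[1],.044,95.1)
```

```text
t 27.95 pos [ 0.5333 -0.0722  0.0473] slicer [ 0.0095 -0.1068] F [ 0.87 -0.37  0.12] gap 0.0006
turn units [ 0.01  0.   -0.03] shift now axes [0.453 0.    0.066] shift after turn [0.453 0.001 0.066]
```

Emit:
{"method": "drive_tool", "body": {"increments": [[[0.08, 0, 0.06, 0, 0, 0], [0.08, 0, 0, 0, 0, 0], [0.08, 0, 0, 0, 0, 0], [0.06, 0, 0, 0, 0, 0], [0.04, 0, 0, 0, 0, 0], [0.03, 0, 0, 0, 0, 0], [0.02, 0, 0, 0, 0, 0], [0.02, 0, 0, 0, 0, 0]]]}}

```text
t: 28.75
tool_pos: [0.5313, -0.0519, 0.0437]
tcp_rot: [0.0, 0.676, 0.737, -0.0]
wrist_force: [0.2, -0.8, -0.4]
finger_gap: 0.0004
finger_force: 0.0
```

Emit:
{"method": "drive_tool", "body": {"increments": [[[0.02, 0, 0, 0, 0, 0], [0.02, 0, 0, 0, 0, 0]]]}}

```text
t: 28.95
tool_pos: [0.5311, -0.05, 0.0437]
tcp_rot: [-0.0, 0.676, 0.737, -0.0]
wrist_force: [0.0, -0.4, -0.6]
finger_gap: 0.0004
finger_force: 0.0
```

Emit:
{"method": "drive_tool", "body": {"increments": [[[0.02, 0, 0, 0, 0, 0]]]}}

```text
t: 29.05
tool_pos: [0.5311, -0.0497, 0.0437]
tcp_rot: [0.001, 0.676, 0.737, -0.0]
wrist_force: [-0.1, -6.8, -1.4]
finger_gap: 0.0006
finger_force: 3.6
```

Emit:
{"method": "drive_tool", "body": {"increments": [[[-0.1, 0, 0, 0, 0, 0], [-0.4, 0, 0, 0, 0, 0], [0, 0, -0.4, 0, 0, 0], [0, 0, -0.7, 0, 0, 0], [0, 0, -0.6, 0, 0, 0], [0, 0, 0, 0, 0, 0], [0, 0, 0, 0, 0, 0], [0, 0, 0, 0, 0, 0]]]}}

```text
t: 29.85
tool_pos: [0.5322, -0.0736, 0.1274]
tcp_rot: [-0.001, 0.676, 0.737, -0.0]
wrist_force: [-1.2, 0.3, -0.5]
finger_gap: 0.0001
finger_force: 0.0
```

```bash
python3 -c "
from plant import env
print(env.hand_in())"
```

```text
the job is handed in; nothing more can be done
None
```

I handed the job in at about 30 s: by feel, the cream bar sits flush to the rear fence with its nose on the length stop (about 10 N at most, no visible stop shift), and the arm was clear of everything; the hand-in returned no verdict.

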